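# Press a flange blank home in its welding jig

## Task

Take the hand press from the tool tray, set its foot flat on the middle of the flange blank in the welding jig and press the blank squarely down, kept level, against its sprung pins until it bottoms out on the rest pads and all four spring latches have snapped over it; at the bottom lean on it with about 25 newtons for half a second, never with more than 40. Then stand the hand press upright on the floor of the tool tray again, without disturbing the tools that lie in it.

Things in the scene. Friction and masses are not known exactly. Their poses are not given: they have to be found in the camera images.
- jig: Flange welding jig, fixed: grey base plate 190 x 190 x 15 mm, origin at the centre of its underside, x and y along its sides. In it a dark square nest with four copper rest pads; at the middle of each side a spring latch whose bevelled nose reaches 3.5 mm over the blank's edge. Eight 10 mm dowels, tops at z = 68 mm, stand 1 mm clear round the blank, 61 mm out from the centre, 36 mm off each side's middle.
- flange_top (a point): Centre of the top face of the flange blank: a loose square steel plate 110 x 110 x 6 mm, 0.4 to 0.65 kg, with a 44 mm bore in the middle and four bolt holes. z is its normal, x and y lie along its sides. It starts level on four sprung pins in the middle of the jig, its top 62 mm above the bench. The nest's height is set anew for each job: the travel to its pads is 16 to 29 mm, not known, to be felt.
- flange: The same blank, origin at the centre of its underside. Pushing it down takes 1 to 5 N at first and 0.24 N more per mm; the latches' bevels add up to 8 N for 5 mm of travel, long before the end; the latches then drag along its edge for 7 mm and snap over it 1.5 mm above the pads, which are hard (40 N per mm). Latched on all four sides it stays down when let go, 1.5 mm above the pads.
- press_grip (a point): Middle of the handle of the hand press, a tamper, 0.3 to 0.55 kg: round flat aluminium foot, 76 mm across, 14 mm thick at the rim; short neck; upright flat-sided wooden handle 36 mm along its x, 24 mm along its y, from 34 to 100 mm above the underside of the foot. This point lies 68 mm above that underside. It starts standing in the tool tray; z is up the handle. Grip it across the 24 mm.
- press_foot (a point): Centre of the underside of the foot of the hand press; axes as its handle's.
- press: The same hand press, origin at the centre of the underside of its foot.
- tray_in (a point): Centre of the inner floor (3 mm above the bench) of the tool tray: low fixed grey steel tray, 150 mm along its x, 240 mm along its y, rim 16 mm above the bench, walls 3 mm. A small try square and a cold chisel lie in its -y half; the hand press starts in its +y half, and that spot stays free for it.
- chisel: Bystander: cold chisel, 115 mm long, lying in the tray. Origin under its middle.
- trysquare: Bystander: small try square, 75 x 57 mm, lying in the tray. Origin under its stock.
Not all that is in view belongs to the job. There is more than one size of the press; the job needs the middle-sized.

How it is judged:
By the outcome, as a careful person would: the job done as asked, in the order asked, and still so for the second after the job is handed in, with the robot touching nothing.
It also fails if it takes over 54 s, if anything falls off the work surface, if the arm or the gripper's body presses on something with over 40 N, if the wrist force passes 120 N, or if a joint passes its speed limit or range.

## Robot

A 6-joint arm with a two-finger parallel gripper is mounted at the origin on the work surface. World frame = base frame: x ahead of the robot, y to its left, z up, the work surface at z = 0. Lengths are in m, angles in rad, forces in N, time in s.
With the tool pointing down it reaches from about 0.275 to 0.975 m from the base axis. Payload 8.4 kg.
Tool frame: the origin (TCP) lies between the finger pads; the fingertips stand 17 mm ahead of it and the grasp point (between the pads) lies 2 mm behind it (tip_extent is the distance from the TCP to the fingertips, in m); z points along the fingers, y is the line along which they close (so a half turn about z gives the same grasp; the last joint's range is limited). The gripper opens to 92 mm and grips with 3 to 60 N. Pads are 20 mm wide; open, the fingers measure 128 mm over their backs; the gripper's body (75 mm by 189 mm) begins 69 mm behind the grasp point.
Start: joints at [-1.282, 0.353, 1.633, -0, 1.155, -0.002], TCP at [0.179, -0.599, 0.232] pointing down, gripper open.
Joint ranges: [-2.63, 2.63], [-0.92, 2.1], [0.06, 2.66], [-1.3, 4.44], [0, 2.69], [-3.02, 3.02]. Speed limits (rad/s): [2.22, 2.22, 2.79, 3.14, 3.14, 3.14].

## Interface

Orientations are given as [roll, pitch, yaw] about the fixed x, y, z axes, in that order (R = Rz(yaw) Ry(pitch) Rx(roll)).
In Python, from rig import sense, camera, hand_in, tip_extent gives the robot as it stands.
- The arm moves only by the shell command python3 -m pendant 'ROWS' [FORCE]. ROWS is JSON, a list of rows, each a list of 3 entries, a list of its own where there are three numbers: the turn, a rotation vector about the tool's x, y, z in rad, then the shift along the tool's x, y, z in m, then the closure in counts, from 0 (fully open) to 255 (shut). In form: [[[rx, ry, rz], [x, y, z], hand], ...]. A call has 1 to 10 rows; each row shifts and turns the commanded pose from where the row before left it, along the tool's axes as they then stand; what a row does not reach is not made up. A row lasts 1/10 s, in which the tool goes at most 50 mm and 8.59 degrees, less where a joint would pass 70% of its speed; a pose out of reach is approached as far as the arm can. A call is refused whole if a number of a shift passes 0.05 or a number of a turn 0.15, either way. A call with a gripper value outside its range is refused whole. The fingers move at their own pace and stop on an object; FORCE is the grip in N (left out, the last holds). Time passes only in rows, so rows that do not move let the fingers close. It gives the time, the measured TCP pose, the force, the opening and the grip force at its end, in the units of the state.
- sense(): the state, without advancing time (a new reading comes with each control period).
- camera(name): name is "scene" or "top" or "wrist"; returns a dict with "color" (400x640x3 uint8, blue, green, red), "z_map" (400x640 float32, m along the optical axis (not along the pixel's ray), 0 where there is no reading), "vertical_fov" (degrees; the focal length in pixels is half the picture's height over the tangent of half this angle, whatever the lens; pixels are square), "cx", "cy" (the principal point, pixels), "k1" (the pictures are not rectified: a ray, as slopes to the right and down, at radius r is drawn at 1 + k1 r^2 times it, then the intrinsics apply), "cam_to_world" (4x4, takes a point from camera to world coordinates); the wrist camera has in their place "tool_from_camera" (4x4, takes a point from camera to tool coordinates, whose origin is the TCP and whose axes are the flange's). Camera axes: x right, y up, looking along -z (the intrinsics and any distortion apply to the point x, -y, -z); pixel columns grow to the right and rows downward; lengths in m; the calibration is good to about 2 mm. A picture is of the moment at which its call begins: read the wrist's pose just before it.
- hand_in(): hands the job in; it is judged then, once.
The state is a dict: "t": time; "joints": joint angles; "qvel": joint speeds; "effort": joint torques, N m; "position": TCP position; "eef_rot": TCP orientation; "contact_force": force on the tool from outside, world axes, zero at the start; "moment": the same for the moment, N m; "width": finger opening in m; "gripper_force": force on a finger pad.
Only numpy, scipy, OpenCV 4.12 (cv2) and the standard library are available. Lean on these libraries where they do the work, as an engineer would, in place of code of your own. Each camera call takes 0.05 s, during which the arm holds its last target. There are 200 camera calls.

## Working session

There is one attempt and no reset: what is moved stays moved. The work goes in short steps, Python scripts to look and compute and a shell command to move; the robot and the scene stay as the last step left them, time stands still between calls to the robot, and variables do not carry over. Pictures are saved under pics/ and viewed, at most 10 in all, crops included, and the job is handed in when it is done.

```bash
ls; mkdir -p pics
cat > h.py <<'E'
import numpy as np,cv2,json
from rig import sense,camera
from scipy.spatial.transform import Rotation as R
def grab(n):
    s=sense();c=camera(n)
    if n=="wrist":
        T=np.eye(4);T[:3,:3]=R.from_euler('xyz',s['eef_rot']).as_matrix();T[:3,3]=s['position']
        c['cam_to_world']=T@np.array(c['tool_from_camera'])
    return c
def pts(c,uv,zplane=None):
    uv=np.atleast_2d(np.array(uv,float))
    f=200/np.tan(np.radians(c['vertical_fov'])/2)
    K=np.array([[f,0,c['cx']],[0,f,c['cy']],[0,0,1]])
    n=cv2.undistortPoints(uv[:,None,:],K,np.array([c['k1'],0,0,0.]))[:,0]
    d=np.c_[n[:,0],-n[:,1],-np.ones(len(n))]
    M=np.array(c['cam_to_world']);o=M[:3,3];w=d@M[:3,:3].T
    if zplane is None:
        z=c['z_map'][uv[:,1].round().astype(int),uv[:,0].round().astype(int)]
        return o+w*z[:,None]
    return o+w*((zplane-o[2])/w[:,2])[:,None]
def cloud(c):
    v,u=np.mgrid[0:400,0:640]
    P=pts(c,np.c_[u.ravel(),v.ravel()]).reshape(400,640,3)
    P[c['z_map']<=0]=np.nan
    return P
E
python3 - <<'E'
from h import *
for n in("top","scene"):
    c=grab(n);cv2.imwrite(f"pics/{n}0.png",c['color']);print(c['cam_to_world'],c['k1'],c['vertical_fov'])
s=sense();print(s)
E
```

```text
pics
[[ 2.61703287e-02  9.94727105e-01 -9.91619923e-02  3.54647607e-01]
 [-9.99656961e-01  2.59384396e-02 -3.62721984e-03  5.89946958e-02]
 [-1.03598655e-03  9.92229015e-02  9.95064693e-01  1.10012552e+00]
 [ 0.00000000e+00  0.00000000e+00  0.00000000e+00  1.00000000e+00]] -0.016200828090628946 51.60322078447487
[[ 0.4623698  -0.75750103  0.46087564  1.00638245]
 [ 0.88657057  0.38652323 -0.25415037 -0.25952014]
 [ 0.01438002  0.52611024  0.85029479  1.0995118 ]
 [ 0.          0.          0.          1.        ]] -0.04921845529536998 45.876519214406564
{'t': 0.1, 'joints': array([-1.28241535e+00,  3.53539444e-01,  1.63406478e+00,  1.87119327e-05,
        1.15520513e+00, -2.41362698e-03]), 'qvel': array([-0.0009471 , -0.00204158, -0.00173558, -0.0015304 ,  0.0025246 ,
       -0.00149326]), 'effort': array([ 2.97634479e-04, -5.94906020e+01, -3.34930551e+01,  6.98120473e-02,
        1.82740978e-02, -4.80328524e-06]), 'position': array([ 0.17907134, -0.59834939,  0.23096125]), 'eef_rot': array([-3.14037599e+00, -2.00465472e-05,  2.90787030e-01]), 'contact_force': array([ 0.08185056,  0.17315531, -0.17413987]), 'moment': array([-0.01828163, -0.02941892, -0.0350524 ]), 'gripper_force': 0.0, 'width': 0.09194704552457034}
```

View pics/top0.png

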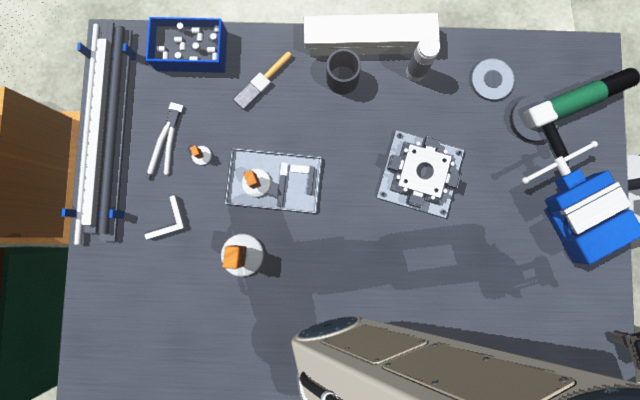

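View pics/scene0.png

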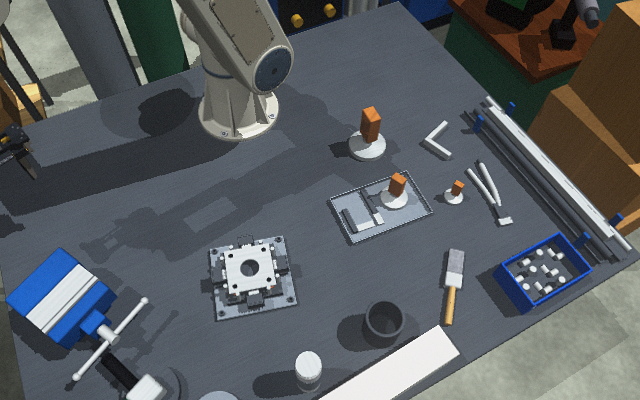

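Candidates for the press (top view): in the tray (254,182), a larger one at (242,255) and a smaller one at (201,154). The middle-sized one is in the tray at (254,182), as described. The jig is at (425,172). Next I'll measure both and make a close crop.

```bash
cat > m.py <<'E'
from h import *
def rect(P,m):
    q=P[m][:,:2].astype(np.float32); (c,s,a)=cv2.minAreaRect(q*1000); return np.round(c,1),np.round(s,1),round(a,1),len(q)
for n,(pu,pv),(ju,jv) in(("top",(254,182),(425,172)),("scene",(395,190),(250,268))):
    c=grab(n);P=cloud(c);im=c['color'].astype(int)
    v,u=np.mgrid[0:400,0:640]
    near=np.hypot(u-pu,v-pv)<35
    org=(im[...,2]>im[...,0]+60)&near
    print(n,"orange z pct",np.nanpercentile(P[...,2][org],[5,50,90,99]))
    print(" handle top",rect(P,org&(abs(P[...,2]-.103)<.008)))
    foot=near&~org&(abs(P[...,2]-.017)<.005)&(im.min(-1)>130);print(" foot",rect(P,foot))
    jn=np.hypot(u-ju,v-jv)<45
    bl=jn&(abs(P[...,2]-.062)<.004)&(im.min(-1)>110)
    bl=cv2.morphologyEx(bl.astype(np.uint8),cv2.MORPH_OPEN,np.ones((3,3)))>0
    print(" blank",rect(P,bl),np.nanmedian(P[...,2][bl]))
    k=cv2.morphologyEx(bl.astype(np.uint8),cv2.MORPH_CLOSE,np.ones((3,3)))
    cs,h=cv2.findContours(k,cv2.RETR_CCOMP,cv2.CHAIN_APPROX_NONE)
    for q,hh in zip(cs,h[0]):
        if hh[3]>=0 and cv2.contourArea(q)>80:
            w=pts(c,q[:,0],.062)[:,:2].astype(np.float32)*1000;print(" bore",cv2.minEnclosingCircle(w),w.min(0)/2+w.max(0)/2)
    base=jn&(abs(P[...,2]-.015)<.004);base=np.hypot(u-ju,v-jv)<62; base&=(abs(P[...,2]-.015)<.004)&(im.min(-1)>70)
    print(" base",rect(P,base))
    x0,y0=min(pu,ju)-60,min(pv,jv)-60
    cr=[cv2.resize(c['color'][b-50:b+50,a-50:a+50],(400,400),interpolation=cv2.INTER_CUBIC) for a,b in((pu,pv),(ju,jv))]
    cv2.imwrite(f"pics/crop_{n}.png",np.hstack(cr))
E
python3 m.py
```

```text
top orange z pct [0.09784748 0.10290197 0.10473554 0.10637448]
 handle top (array([494.4, 251.3]), array([34.9, 22.3]), 24.8, 136)
 foot (array([505.9, 250. ]), array([152.2, 149. ]), 85.6, 534)
 blank (array([ 530.4, -183.8]), array([110.9, 111.4]), 74.8, 1479) 0.06206978443628719
 bore ((528.7689208984375, -183.57579040527344), 26.328262329101562) [ 528.988   -183.69385]
 base (array([ 530.1, -184. ]), array([191. , 190.9]), 74.9, 1594)
scene orange z pct [0.08052037 0.10348142 0.10618562 0.10792677]
 handle top (array([496.4, 252.6]), array([34.9, 23.4]), 25.4, 103)
 foot (array([506.5, 251.1]), array([152.2, 150.4]), 85.6, 370)
 blank (array([ 530.9, -183.1]), array([110.5, 112.3]), 74.8, 1465) 0.062364564030256364
 bore ((531.59375, -183.60850524902344), 26.74986457824707) [ 533.203   -184.56328]
 base (array([ 532. , -183.4]), array([190.6, 191.6]), 75.1, 1620)
```

View pics/crop_top.png

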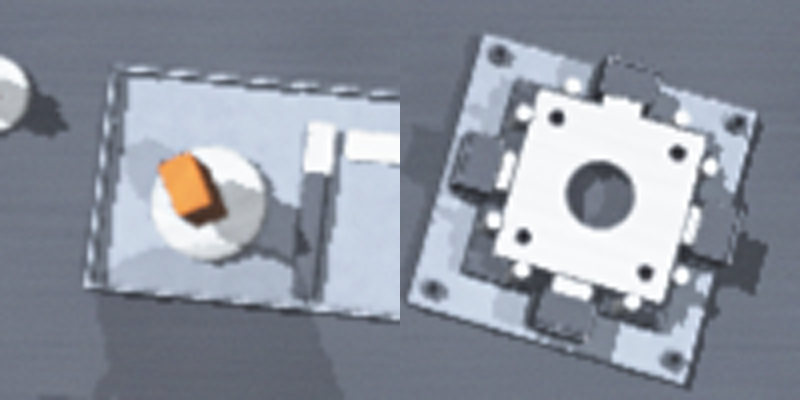

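The crop confirms it: the middle-sized press stands in the tray's free half (crop 190,190), with its handle turned about 25°. The blank is level in the jig (crop right, bore at 200,195). I'll move above the press.

```bash
python3 -m pendant '[[[0,0,-0.145],[0,0,0],0],[[0,0,0],[0.034,-0.0335,0],0],[[0,0,0],[0.034,-0.0335,0],0],[[0,0,0],[0.034,-0.0335,0],0],[[0,0,0],[0.034,-0.0335,0],0],[[0,0,0],[0.034,-0.0335,0],0],[[0,0,0],[0.034,-0.0335,0],0],[[0,0,0],[0.034,-0.0335,0],0],[[0,0,0],[0.034,-0.0335,0],0],[[0,0,0],[0.034,-0.0335,0],0]]'
python3 -m pendant '[[[0,0,0],[0.034,-0.0335,0],0],[[0,0,0],[0.034,-0.0335,0],0],[[0,0,0],[0.034,-0.0335,0],0],[[0,0,0],[0.034,-0.0335,0],0],[[0,0,0],[0.034,-0.0335,0],0],[[0,0,0],[0.034,-0.0335,0],0],[[0,0,0],[0.034,-0.0335,0],0],[[0,0,0],[0.034,-0.0335,0],0],[[0,0,0],[0.034,-0.0335,0],0],[[0,0,0],[0.034,-0.0335,0],0]]'
python3 -m pendant '[[[0,0,0],[0,0,0],0],[[0,0,0],[0,0,0],0]]'
```

```text
t: 1.2
position: [0.3295, -0.1945, 0.2318]
eef_rot: [3.141, -0.0, 0.435]
contact_force: [0.7, -0.8, 0.4]
width: 0.0922
gripper_force: 0.0
t: 2.2
position: [0.4964, 0.2531, 0.2315]
eef_rot: [3.141, 0.0, 0.436]
contact_force: [0.5, 0.2, 0.6]
width: 0.0919
gripper_force: 0.0
t: 2.4
position: [0.4958, 0.2516, 0.231]
eef_rot: [3.141, 0.001, 0.438]
contact_force: [0.1, 0.0, -1.0]
width: 0.0916
gripper_force: 0.0
```

```bash
cat > w.py <<'E'
from h import *
import sys
c=grab("wrist");P=cloud(c);im=c['color'].astype(int)
cv2.imwrite(f"pics/{sys.argv[1]}.png",c['color'])
org=(im[...,2]>im[...,0]+60)&(abs(P[...,2]-.103)<.006)
org=cv2.morphologyEx(org.astype(np.uint8),cv2.MORPH_OPEN,np.ones((3,3)))>0
v,u=np.where(org);q=P[org][:,:2].astype(np.float32)*1000
print(len(q),cv2.minAreaRect(q),np.median(P[org][:,2]),u.mean(),v.mean());print(c['tool_from_camera'])
s=sense();print(s['position'],s['eef_rot'])
E
python3 w.py w1
```

```text
749 ((495.2105712890625, 253.6376495361328), (34.98500442504883, 22.311721801757812), 24.460800170898438) 0.10261815667930163 313.6648865153538 197.21495327102804
[[-7.38504262e-04  9.67047828e-01  2.54593703e-01  7.23553594e-02]
 [ 9.99999372e-01  4.99679321e-04  1.00273492e-03 -4.56996585e-04]
 [ 8.42477419e-04  2.54594283e-01 -9.67047590e-01 -1.52827864e-01]
 [ 0.00000000e+00  0.00000000e+00  0.00000000e+00  1.00000000e+00]]
[0.49548646 0.25056899 0.23105914] [3.14126494e+00 1.51207616e-03 4.36584618e-01]
```

View pics/w1.png

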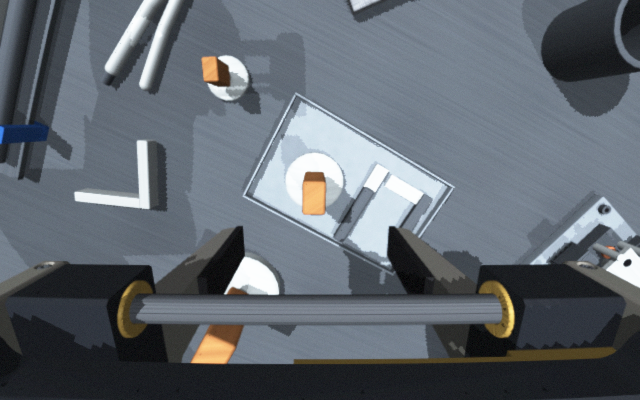

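The wrist view shows the press in the tray (handle 314,193), between the fingers. The big press (handle 215,340) stands on the base side. I'll check its clearance before descending.

Run:
```python
from h import *
c=grab("scene");P=cloud(c);im=c['color'].astype(int)
v,u=np.mgrid[0:400,0:640]
m=(im[...,2]>im[...,0]+60)&(np.hypot(u-370,v-125)<40)
q=P[m];print(q.min(0),q.max(0))
p=np.array([[np.cos(.4366),np.sin(.4366)],[np.sin(.4366),-np.cos(.4366)]])@(q[:,:2]-[.4953,.253]).T
print("tool frame",p.min(1),p.max(1))
d=np.array([.4953,.253])-sense()['position'][:2];a=sense()['eef_rot'][2]
print(np.array([[np.cos(a),np.sin(a)],[np.sin(a),-np.cos(a)]])@d)
```

```text
[nan nan nan] [nan nan nan]
tool frame [nan nan] [nan nan]
[ 0.00109563 -0.00276399]
```

Run:
```python
from h import *
c=grab("scene");P=cloud(c);im=c['color'].astype(int)
v,u=np.mgrid[0:400,0:640]
m=(im[...,2]>im[...,0]+60)&(np.hypot(u-370,v-125)<40)&(P[...,2]<.2)&(P[...,2]>.03)
q=P[m];print(np.percentile(q,[1,99],axis=0))
p=np.array([[np.cos(.4366),np.sin(.4366)],[np.sin(.4366),-np.cos(.4366)]])@(q[:,:2]-[.4953,.253]).T
print("tool frame",np.percentile(p,[1,99],axis=1))
```

```text
[[0.2799433  0.26318807 0.11296319]
 [0.33060102 0.29654567 0.14924802]]
tool frame [[-0.18615615 -0.12760231]
 [-0.13282967 -0.08269085]]
```

It clears well. Descend and grip.

```bash
python3 -m pendant '[[[0,0,0],[0.001,-0.0025,0.04],0],[[0,0,0],[0,0,0.04],0],[[0,0,0],[0,0,0.04],0],[[0,0,0],[0,0,0.03],0],[[0,0,0],[0,0,0.012],0],[[0,0,0],[0,0,0],0],[[0,0,0],[0,0,0],150],[[0,0,0],[0,0,0],220],[[0,0,0],[0,0,0],255],[[0,0,0],[0,0,0],255]]' 45
python3 -m pendant '[[[0,0,0],[0,0,0],255],[[0,0,0],[0,0,0],255],[[0,0,0],[0,0,0],255],[[0,0,0],[0,0,0],255]]'; python3 -c "
from rig import sense;s=sense();print(s['position'],s['contact_force'],s['moment'],s['width'])"
```

```text
t: 3.55
position: [0.4965, 0.2539, 0.0706]
eef_rot: [-3.142, -0.002, 0.436]
contact_force: [0.2, -0.4, 0.5]
width: 0.0619
gripper_force: 0.0
t: 3.95
position: [0.496, 0.2536, 0.0695]
eef_rot: [3.142, 0.0, 0.436]
contact_force: [0.4, -0.0, -0.2]
width: 0.0302
gripper_force: 0.0
[0.49595231 0.25363348 0.06954855] [ 0.4016466  -0.00125765 -0.17418043] [-0.03639975 -0.00780422 -0.02655526] 0.03024868004082438
```

```bash
python3 -m pendant '[[[0,0,0],[0,0,0],255],[[0,0,0],[0,0,0],255],[[0,0,0],[0,0,0],255],[[0,0,0],[0,0,0],255]]' 45; python3 -c "
from rig import sense;s=sense();print(s['position'],s['contact_force'],s['moment'],s['width'])"
```

```text
t: 4.35
position: [0.496, 0.2536, 0.0695]
eef_rot: [-3.142, 0.0, 0.436]
contact_force: [0.3, -0.2, -1.4]
width: 0.0239
gripper_force: 44.9
[0.49595785 0.25363538 0.06953018] [ 0.30539035 -0.18915502 -1.35780441] [-0.01893155 -0.03905756  0.06289933] 0.02394721598227914
```

Gripped (width 23.9 mm, 45 N). Now lift and carry toward the jig.

```bash
python3 -m pendant '[[[0,0,0],[0,0,-0.01],255],[[0,0,0],[0,0,-0.03],255],[[0,0,0],[0,0,-0.04],255],[[0,0,0],[0,0,-0.04],255],[[0,0,0],[0,0,-0.02],255],[[0,0,0],[-0.0050,0.0136,0],255],[[0,0,0],[-0.0100,0.0270,0],255],[[0,0,0],[-0.0131,0.0350,0],255],[[0,0,0],[-0.0150,0.0400,0],255],[[0,0,0],[-0.0150,0.0400,0],255]]'
python3 -m pendant '[[[0,0,0],[-0.0150,0.0400,0],255],[[0,0,0],[-0.0150,0.0400,0],255],[[0,0,0],[-0.0150,0.0400,0],255],[[0,0,0],[-0.0150,0.0400,0],255],[[0,0,0],[-0.0150,0.0400,0],255],[[0,0,0],[-0.0100,0.0280,0],255],[[0,0,0],[-0.0060,0.0170,0],255],[[0,0,0],[-0.0040,0.0100,0],255],[[0,0,0],[0,0,0],255],[[0,0,0],[0,0,0],255]]'
python3 - <<'E'
from h import *
s=sense();print(s['position'],s['contact_force'],s['moment'])
c=grab("wrist");cv2.imwrite("pics/w2.png",c['color'])
c=grab("scene");cv2.imwrite("pics/s2.png",c['color'][100:350,120:440])
E
```

```text
t: 5.35
position: [0.5075, 0.0858, 0.2082]
eef_rot: [-3.141, 0.003, 0.437]
contact_force: [0.9, 0.2, -4.4]
width: 0.0237
gripper_force: 44.9
t: 6.35
position: [0.5301, -0.1823, 0.2092]
eef_rot: [-3.14, 0.001, 0.436]
contact_force: [-0.3, -0.0, -4.7]
width: 0.0236
gripper_force: 44.9
[ 0.53005811 -0.18226082  0.20915112] [-0.30377432 -0.03269605 -4.71506033] [ 0.00966061 -0.04023238 -0.04419897]
```

View pics/w2.png

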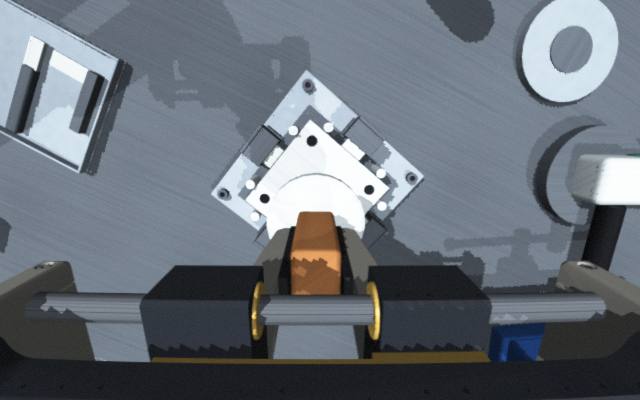

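The wrist view shows the press held over the jig with its foot arc at about (317,195). Three blank bolt holes are visible at (312,141), (264,199) and (369,189). I'll fix the blank centre from the holes and the foot's position from its arc.

Run:
```python
from h import *
from scipy.optimize import least_squares
c=grab("wrist");g=cv2.cvtColor(c['color'],cv2.COLOR_BGR2GRAY);P=cloud(c)
W=[]
for a,b in((264,199),(312,141),(369,189)):
    w=g[b-8:b+9,a-8:a+9]<90;n,l,st,ce=cv2.connectedComponentsWithStats(w.astype(np.uint8))
    k=l[8,8];uv=ce[k]+[a-8,b-8];W.append(pts(c,uv,.062)[0]);print(uv,st[k][4],W[-1])
W=np.array(W);print("centre",(W[0]+W[2])/2,"side",[np.linalg.norm(W[i]-W[1]) for i in(0,2)])
ft=(P[...,2]>.148)&(P[...,2]<.165)&(g>120)
v,u=np.where(ft);print(len(v),v.min(),u.min(),u.max(),np.median(P[ft][:,2]))
e=[(x,v[u==x].min()) for x in range(u.min()+4,u.max()-3)]
q=P[[b for a,b in e],[a for a,b in e]][:,:2]
q2=pts(c,e,np.median(P[ft][:,2]))[:,:2]
r=least_squares(lambda p:np.hypot(*(q2-p[:2]).T)-.038,[.53,-.183],loss='soft_l1',f_scale=.001)
print("foot",r.x,np.abs(r.fun).mean());s=sense();print(s['position'],s['eef_rot'])
# plane of foot top
A=P[ft];A0=A.mean(0);n=np.linalg.svd(A-A0,full_matrices=False)[2][2];print("foot normal",n)
b=(abs(P[...,2]-.062)<.003)&(g>150);A=P[b];n=np.linalg.svd(A-A.mean(0),full_matrices=False)[2][2];print("blank n",n,len(A))
```

```text
[264.19298246 198.45614035] 57 [ 0.50235513 -0.13294736  0.062     ]
[311.66666667 140.75641026] 78 [ 0.57973245 -0.1538321   0.062     ]
[368.73770492 189.67213115] 61 [ 0.55887216 -0.23101253  0.062     ]
centre [ 0.53061364 -0.18197994  0.062     ] side [np.float64(0.08014625099797949), np.float64(0.07994979661717432)]
3757 174 267 364 0.15760099267560176
foot [ 0.52980508 -0.18147508] 0.0003344421079466213
[ 0.53049006 -0.18199937  0.20955646] [-3.14120865e+00 -6.19837182e-06  4.37159607e-01]
foot normal [0.05515826 0.02411054 0.99818648]
blank n [-4.51549539e-04 -6.69492418e-04 -9.99999674e-01] 6297
```

View pics/s2.png

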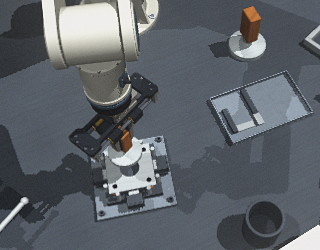

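The scene crop shows the press upright over the jig. The foot centre is within a millimetre of the blank centre (530.6,-182.0), and the apparent slope is just the foot's taper. Next I'll descend to just above the blank.

```bash
python3 -m pendant '[[[0,0,0],[0.0005,0,0.01],255],[[0,0,0],[0,0,0.025],255],[[0,0,0],[0,0,0.025],255],[[0,0,0],[0,0,0.010],255],[[0,0,0],[0,0,0.006],255],[[0,0,0],[0,0,0],255],[[0,0,0],[0,0,0],255]]'
cat > f.py <<'E'
from rig import sense;s=sense();print('z %.4f'%s['position'][2],s['position'][:2].round(4),'F',s['contact_force'].round(2),'M',s['moment'].round(3),'w %.4f'%s['width'])
E
python3 f.py
```

```text
t: 7.2
position: [0.5316, -0.1832, 0.1343]
eef_rot: [3.141, -0.001, 0.436]
contact_force: [-0.6, -0.7, -4.5]
width: 0.024
gripper_force: 44.9
z 0.1343 [ 0.5316 -0.1832] F [-0.6 -0.7 -4.5] M [-0.061  0.013  0.019] w 0.0240
```

```bash
for i in 1; do python3 -m pendant '[[[0,0,0],[0,0,0.003],255],[[0,0,0],[0,0,0.002],255],[[0,0,0],[0,0,0.002],255],[[0,0,0],[0,0,0],255]]'>/dev/null; python3 f.py; done; python3 -m pendant '[[[0,0,0],[0,0,0.002],255],[[0,0,0],[0,0,0],255]]'>/dev/null; python3 f.py;  python3 -m pendant '[[[0,0,0],[0,0,0.002],255],[[0,0,0],[0,0,0],255]]'>/dev/null; python3 f.py
```

```text
z 0.1268 [ 0.5313 -0.1831] F [-0.07 -0.3  -2.71] M [-0.051 -0.045  0.018] w 0.0237
z 0.1247 [ 0.5313 -0.1831] F [ 1.02  0.04 -2.25] M [-0.049 -0.212 -0.021] w 0.0236
z 0.1227 [ 0.5313 -0.1832] F [ 1.31 -0.2  -0.5 ] M [-0.122 -0.231  0.008] w 0.0237
```

```bash
for i in 1; do python3 -m pendant '[[[0,0,0],[0,0,0.002],255],[[0,0,0],[0,0,0],255]]'>/dev/null; python3 f.py; python3 -m pendant '[[[0,0,0],[0,0,0.002],255],[[0,0,0],[0,0,0],255]]'>/dev/null; python3 f.py;  python3 -m pendant '[[[0,0,0],[0,0,0.002],255],[[0,0,0],[0,0,0],255]]'>/dev/null; python3 f.py; python3 -m pendant '[[[0,0,0],[0,0,0.002],255],[[0,0,0],[0,0,0],255]]'>/dev/null; python3 f.py; done
```

```text
z 0.1207 [ 0.5313 -0.1831] F [-0.4  -1.16  2.03] M [-0.106 -0.141  0.03 ] w 0.0237
z 0.1187 [ 0.5313 -0.1831] F [1.22 0.34 2.02] M [-0.178 -0.224  0.002] w 0.0238
z 0.1164 [ 0.5313 -0.1831] F [ 2.33 -0.87 -0.04] M [-0.261 -0.539 -0.003] w 0.0240
z 0.1144 [ 0.5312 -0.1831] F [ 2.7  -2.48 -0.27] M [-0.296 -0.58   0.017] w 0.0237
```

```bash
cat > lev.py <<'E'
from h import *
c=grab("wrist");g=cv2.cvtColor(c['color'],cv2.COLOR_BGR2GRAY);P=cloud(c)
s=sense();f=s['position'][2]-.0665
x=P[...,:2]-s['position'][:2];q=np.deg2rad(-15);a=x[...,0]*np.cos(q)+x[...,1]*np.sin(q);b=-x[...,0]*np.sin(q)+x[...,1]*np.cos(q)
m=(abs(P[...,2]-f)<.004)&(g>120)&(np.hypot(a,b)>.042)&(abs(a)<.050)&(abs(b)<.050)
A=P[m]
for _ in range(3):
    co=np.linalg.lstsq(np.c_[A[:,:2]-s['position'][:2],np.ones(len(A))],A[:,2],rcond=None)[0]
    r=A[:,2]-np.c_[A[:,:2]-s['position'][:2],np.ones(len(A))]@co;A=A[abs(r)<2.5*r.std()]
print("slopes x,y",co[:2].round(4),"z centre %.4f foot %.4f"%(co[2],f),len(A),r.std(),s['eef_rot'])
cv2.imwrite("pics/lev%d.png"%(s['t']*100),c['color'])
E
python3 lev.py
```

```text
slopes x,y [0.0007 0.0006] z centre 0.0476 foot 0.0479 4371 0.0006127414727686859 [ 3.14137953e+00 -2.03359192e-04  4.35803651e-01]
```

The blank is level (slopes < 0.001) at 14 mm of travel. Now smaller steps.

```bash
for i in 1; do python3 -m pendant '[[[0,0,0],[0,0,0.001],255],[[0,0,0],[0,0,0],255]]'>/dev/null; python3 f.py; python3 -m pendant '[[[0,0,0],[0,0,0.001],255],[[0,0,0],[0,0,0],255]]'>/dev/null; python3 f.py;  python3 -m pendant '[[[0,0,0],[0,0,0.0006],255],[[0,0,0],[0,0,0],255]]'>/dev/null; python3 f.py; done
```

```text
z 0.1135 [ 0.5311 -0.1831] F [ 2.12 -1.33  0.05] M [-0.329 -0.561 -0.016] w 0.0237
z 0.1126 [ 0.5311 -0.1831] F [ 2.87 -1.3   1.45] M [-0.316 -0.649  0.018] w 0.0237
z 0.1120 [ 0.5311 -0.1831] F [ 2.41 -1.06  2.2 ] M [-0.356 -0.631 -0.049] w 0.0238
```

```bash
for i in 1; do python3 -m pendant '[[[0,0,0],[0,0,0.0005],255],[[0,0,0],[0,0,0],255]]'>/dev/null; python3 f.py; python3 -m pendant '[[[0,0,0],[0,0,0.0005],255],[[0,0,0],[0,0,0],255]]'>/dev/null; python3 f.py; done
```

```text
z 0.1115 [ 0.5311 -0.1831] F [ 2.84 -1.02  2.12] M [-0.345 -0.71  -0.053] w 0.0240
z 0.1108 [ 0.531 -0.183] F [ 3.9  -1.41  1.11] M [-0.404 -0.857  0.01 ] w 0.0240
```

```bash
for i in 1; do python3 -m pendant '[[[0,0,0],[0,0,0.0005],255],[[0,0,0],[0,0,0],255]]'>/dev/null; python3 f.py; done
```

```text
z 0.1103 [ 0.5309 -0.183 ] F [ 2.73 -1.94  0.23] M [-0.36  -0.721 -0.021] w 0.0239
```

```bash
for i in 1; do python3 -m pendant '[[[0,0,0],[0,0,0.0005],255],[[0,0,0],[0,0,0],255]]'>/dev/null; python3 f.py; done
```

```text
z 0.1099 [ 0.5309 -0.183 ] F [ 2.89 -1.41  1.5 ] M [-0.318 -0.676  0.039] w 0.0237
```

```bash
echo "import sys;sys.exit(s['contact_force'][2]>7)" >> f.py
python3 -m pendant '[[[0,0,0],[0,0,0.0005],255],[[0,0,0],[0,0,0],255]]'>/dev/null; python3 f.py && 
python3 -m pendant '[[[0,0,0],[0,0,0.0005],255],[[0,0,0],[0,0,0],255]]'>/dev/null && python3 f.py && 
python3 -m pendant '[[[0,0,0],[0,0,0.0005],255],[[0,0,0],[0,0,0],255]]'>/dev/null && python3 f.py && 
python3 -m pendant '[[[0,0,0],[0,0,0.0005],255],[[0,0,0],[0,0,0],255]]'>/dev/null && python3 f.py && 
python3 -m pendant '[[[0,0,0],[0,0,0.0005],255],[[0,0,0],[0,0,0],255]]'>/dev/null && python3 f.py && 
python3 -m pendant '[[[0,0,0],[0,0,0.0005],255],[[0,0,0],[0,0,0],255]]'>/dev/null && python3 f.py; python3 lev.py
```

```text
z 0.1095 [ 0.531 -0.183] F [ 1.67 -1.39  1.71] M [-0.367 -0.621  0.004] w 0.0237
slopes x,y [0.0005 0.0006] z centre 0.0428 foot 0.0430 4350 0.0006138243108672602 [-3.14156051e+00 -2.46577451e-05  4.35780220e-01]False
```

```bash
sed -i 's/sys.exit(\(.*\))/sys.exit(int(\1))/' f.py
python3 -m pendant '[[[0,0,0],[0,0,0.0005],255],[[0,0,0],[0,0,0],255]]'>/dev/null; python3 f.py && 
python3 -m pendant '[[[0,0,0],[0,0,0.0005],255],[[0,0,0],[0,0,0],255]]'>/dev/null && python3 f.py && 
python3 -m pendant '[[[0,0,0],[0,0,0.0005],255],[[0,0,0],[0,0,0],255]]'>/dev/null && python3 f.py && 
python3 -m pendant '[[[0,0,0],[0,0,0.0005],255],[[0,0,0],[0,0,0],255]]'>/dev/null && python3 f.py && 
python3 -m pendant '[[[0,0,0],[0,0,0.0005],255],[[0,0,0],[0,0,0],255]]'>/dev/null && python3 f.py && 
python3 -m pendant '[[[0,0,0],[0,0,0.0005],255],[[0,0,0],[0,0,0],255]]'>/dev/null && python3 f.py; python3 lev.py
```

```text
z 0.1094 [ 0.531 -0.183] F [ 1.05 -0.92  6.08] M [-0.226 -0.301  0.074] w 0.0239
z 0.1093 [ 0.531 -0.183] F [-0.81  0.08 11.36] M [-0.063 -0.016  0.017] w 0.0235
slopes x,y [-0.0002  0.0007] z centre 0.0425 foot 0.0428 4353 0.0006004326087787381 [ 3.14157610e+00 -8.42572794e-05  4.35775722e-01]
```

Bottomed: z has stopped and force rises about 5 N per 0.5 mm commanded. Lean up to ~25 N at the foot (wrist about 21 N, as the press weighs 4.6 N).

```bash
python3 -m pendant '[[[0,0,0],[0,0,0.0005],255],[[0,0,0],[0,0,0],255]]'>/dev/null; python3 f.py; python3 -m pendant '[[[0,0,0],[0,0,0.0004],255],[[0,0,0],[0,0,0],255]]'>/dev/null; python3 f.py
```

```text
z 0.1092 [ 0.531 -0.183] F [-2.11  0.3  15.45] M [ 0.046  0.274 -0.033] w 0.0241
z 0.1091 [ 0.5311 -0.183 ] F [-1.72  0.46 19.11] M [0.133 0.546 0.019] w 0.0240
```

```bash
python3 -m pendant '[[[0,0,0],[0,0,0.00025],255],[[0,0,0],[0,0,0],255],[[0,0,0],[0,0,0],255],[[0,0,0],[0,0,0],255],[[0,0,0],[0,0,0],255]]'>/dev/null; python3 f.py; python3 -m pendant '[[[0,0,0],[0,0,0],255],[[0,0,0],[0,0,0],255],[[0,0,0],[0,0,0],255],[[0,0,0],[0,0,0],255]]'; python3 lev.py
```

```text
z 0.1090 [ 0.5311 -0.183 ] F [-3.07  1.45 20.16] M [0.197 0.668 0.022] w 0.0236
t: 12.25
position: [0.5311, -0.183, 0.109]
eef_rot: [3.141, -0.0, 0.436]
contact_force: [-1.9, 1.7, 21.2]
width: 0.0237
gripper_force: 44.9
slopes x,y [-0.0003  0.0011] z centre 0.0422 foot 0.0425 4340 0.0006128323076483548 [ 3.14145661e+00 -2.64423142e-04  4.35726007e-01]
```

I held about 25 N for 0.9 s. Now lift off gently and check that the blank is latched and the press is sitting true in the grip.

```bash
python3 -m pendant '[[[0,0,0],[0,0,-0.001],255],[[0,0,0],[0,0,-0.001],255],[[0,0,0],[0,0,-0.002],255],[[0,0,0],[0,0,-0.004],255],[[0,0,0],[0,0,-0.01],255],[[0,0,0],[0,0,-0.025],255],[[0,0,0],[0,0,-0.035],255],[[0,0,0],[0,0,-0.02],255],[[0,0,0],[0,0,0],255],[[0,0,0],[0,0,0],255]]'
python3 - <<'E'
from h import *
from scipy.optimize import least_squares
c=grab("wrist");g=cv2.cvtColor(c['color'],cv2.COLOR_BGR2GRAY);P=cloud(c);s=sense()
cv2.imwrite("pics/w3.png",c['color'])
W=np.array([.5310,-.1825]);x=P[...,:2]-W;q=np.deg2rad(-15);a=x[...,0]*np.cos(q)+x[...,1]*np.sin(q);b=-x[...,0]*np.sin(q)+x[...,1]*np.cos(q)
m=(P[...,2]>.03)&(P[...,2]<.063)&(g>120)&(abs(a)<.049)&(abs(b)<.049);A=P[m]
for _ in range(3):
    B=np.c_[A[:,:2]-W,np.ones(len(A))];co=np.linalg.lstsq(B,A[:,2],rcond=None)[0];r=A[:,2]-B@co;A=A[abs(r)<2.5*r.std()]
print("blank",co,len(A),r.std())
zt=s['position'][2]-.0665+.0148
ft=(abs(P[...,2]-zt)<.008)&(g>120);v,u=np.where(ft)
e=[(X,v[u==X].min()) for X in range(u.min()+4,u.max()-3)]
q2=pts(c,e,np.median(P[ft][:,2]))[:,:2]
r=least_squares(lambda p:np.hypot(*(q2-p[:2]).T)-.038,[.53,-.183],loss='soft_l1',f_scale=.001)
A=P[ft];n=np.linalg.svd(A-A.mean(0),full_matrices=False)[2][2]
print("foot",r.x,abs(r.fun).mean(),np.median(A[:,2])-s['position'][2],n,s['position'])
E
```

```text
t: 13.3
position: [0.5304, -0.1828, 0.2049]
eef_rot: [-3.141, 0.001, 0.436]
contact_force: [-0.6, -0.2, -4.7]
width: 0.0237
gripper_force: 44.9
blank [-0.00029729  0.00121812  0.04358053] 3004 0.0006872090113357437
foot [ 0.529679   -0.18239739] 0.00031915260480646154 -0.05100511449567008 [0.0535994  0.02299874 0.99829763] [ 0.52992021 -0.18263309  0.20410106]
```

View pics/w3.png

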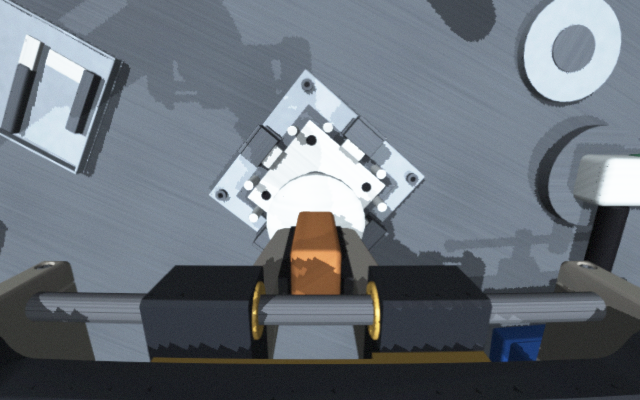

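The wrist view shows the blank down and level in the jig: its top is at 43.6 mm, 1.4 mm above the bottomed height, so it is latched. The press hasn't shifted in the grip. Carry it back.

```bash
python3 -m pendant '[[[0,0,0],[0.0050,-0.0136,0],255],[[0,0,0],[0.0100,-0.0270,0],255],[[0,0,0],[0.0131,-0.0350,0],255],[[0,0,0],[0.0150,-0.0400,0],255],[[0,0,0],[0.0150,-0.0400,0],255],[[0,0,0],[0.0150,-0.0400,0],255],[[0,0,0],[0.0150,-0.0400,0],255],[[0,0,0],[0.0150,-0.0400,0],255],[[0,0,0],[0.0150,-0.0400,0],255],[[0,0,0],[0.0150,-0.0400,0],255]]'
python3 -m pendant '[[[0,0,0],[0.0100,-0.0280,0],255],[[0,0,0],[0.0060,-0.0170,0],255],[[0,0,0],[0.0040,-0.0100,0],255],[[0,0,0],[0,0,0.02],255],[[0,0,0],[0,0,0.03],255],[[0,0,0],[0,0,0.03],255],[[0,0,0],[0,0,0.02],255],[[0,0,0],[0,0,0.01],255],[[0,0,0],[0,0,0],255],[[0,0,0],[0,0,0],255]]'; python3 f.py
python3 - <<'E'
from h import *
c=grab("scene");cv2.imwrite("pics/s3.png",cv2.resize(c['color'][120:280,280:480],(600,480)))
c=grab("top");P=cloud(c);g=c['color'].min(-1)
E
```

```text
t: 14.35
position: [0.4997, 0.1975, 0.204]
eef_rot: [-3.141, 0.002, 0.436]
contact_force: [1.3, -0.0, -4.3]
width: 0.0235
gripper_force: 44.9
t: 15.35
position: [0.4967, 0.2539, 0.0958]
eef_rot: [-3.142, -0.0, 0.436]
contact_force: [0.7, 0.6, -4.5]
width: 0.024
gripper_force: 44.9
z 0.0958 [0.4967 0.2539] F [ 0.69  0.65 -4.5 ] M [ 0.008 -0.073  0.038] w 0.0240
```

View pics/s3.png

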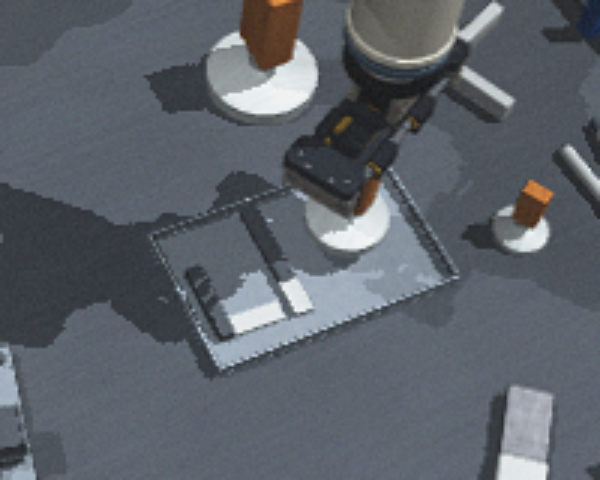

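The press is over its original spot, and the chisel and square are still in place. Lower it and feel for the floor.

```bash
python3 -m pendant '[[[0,0,0],[-0.0007,0,0.012],255],[[0,0,0],[0,0,0.009],255],[[0,0,0],[0,0,0.003],255],[[0,0,0],[0,0,0],255],[[0,0,0],[0,0,0],255]]' >/dev/null; python3 f.py
sed -i 's/>7/>-2/' f.py
python3 -m pendant '[[[0,0,0],[0,0,0.0006],255],[[0,0,0],[0,0,0],255]]' >/dev/null; python3 f.py &&
python3 -m pendant '[[[0,0,0],[0,0,0.0006],255],[[0,0,0],[0,0,0],255]]' >/dev/null && python3 f.py &&
python3 -m pendant '[[[0,0,0],[0,0,0.0006],255],[[0,0,0],[0,0,0],255]]' >/dev/null && python3 f.py &&
python3 -m pendant '[[[0,0,0],[0,0,0.0006],255],[[0,0,0],[0,0,0],255]]' >/dev/null && python3 f.py
```

```text
z 0.0712 [0.4958 0.2535] F [-0.49  0.43 -4.45] M [-0.06  -0.032  0.008] w 0.0242
z 0.0709 [0.496  0.2536] F [ 0.36 -0.03 -4.89] M [ 0.006  0.015 -0.025] w 0.0236
z 0.0702 [0.4958 0.2536] F [ 0.15  0.27 -4.82] M [-0.001 -0.    -0.033] w 0.0236
z 0.0695 [0.4958 0.2536] F [-0.69 -0.34 -5.17] M [-0.001  0.025 -0.013] w 0.0239
z 0.0695 [0.4959 0.2536] F [-3.06 -1.04  3.62] M [-0.226  0.445  0.004] w 0.0239
```

The press is seated. Release, then retreat upward.

```bash
python3 -m pendant '[[[0,0,0],[0,0,-0.0003],255],[[0,0,0],[0,0,0],180],[[0,0,0],[0,0,0],160],[[0,0,0],[0,0,0],120],[[0,0,0],[0,0,0],60],[[0,0,0],[0,0,0],0],[[0,0,0],[0,0,0],0],[[0,0,0],[0,0,0],0],[[0,0,0],[0,0,0],0],[[0,0,0],[0,0,0],0]]'
```

```text
t: 17.75
position: [0.4958, 0.2536, 0.0692]
eef_rot: [3.142, -0.0, 0.436]
contact_force: [-0.8, 0.1, -0.1]
width: 0.0881
gripper_force: 0.0
```

```bash
python3 -m pendant '[[[0,0,0],[0,0,-0.01],0],[[0,0,0],[0,0,-0.03],0],[[0,0,0],[0,0,-0.04],0],[[0,0,0],[0,0,-0.04],0],[[0,0,0],[0,0,-0.04],0],[[0,0,0],[-0.04,0,0],0],[[0,0,0],[-0.05,0,0],0],[[0,0,0],[-0.03,0,0],0],[[0,0,0],[0,0,0],0],[[0,0,0],[0,0,0],0]]'; python3 m.py; python3 w.py w4|head -1; cp pics/crop_scene.png pics/final.png
```

```text
t: 18.75
position: [0.3874, 0.2031, 0.2303]
eef_rot: [-3.142, -0.002, 0.436]
contact_force: [0.8, 1.0, 0.0]
width: 0.0917
gripper_force: 0.0
top orange z pct [0.33150628 0.33318091 0.33443806 0.33465167]
 handle top (array([0., 0.]), array([0., 0.]), 0.0, 0)
 foot (array([527. , 231.3]), array([183. , 100.7]), 47.5, 183)
 blank (array([0., 0.]), array([0., 0.]), 0.0, 0) nan
1004 ((494.6192626953125, 254.07623291015625), (34.59368896484375, 22.34436798095703), 24.694913864135742) 0.10256181821639612 315.01892430278883 74.09661354581674
  return np.nanmean(a, axis, out=out, keepdims=keepdims)
Traceback (most recent call last):
  File "m.py", line 18, in <module>
    for q,hh in zip(cs,h[0]):
                       ~^^^
TypeError: 'NoneType' object is not subscriptable
```

View pics/final.png

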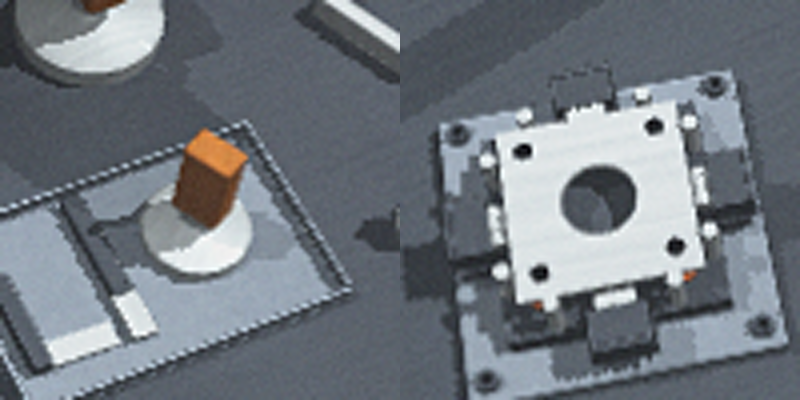

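That crop is the stale one from the start. The wrist reading shows the press upright at (494.6, 254.1) with its top at 102.6 mm, as it began. One last fresh scene view of the jig and tray.

Run:
```python
from h import *
c=grab("scene");P=cloud(c);g=c['color'].min(-1)
x=P[...,:2]-[.531,-.183];q=np.deg2rad(-15);a=x[...,0]*np.cos(q)+x[...,1]*np.sin(q);b=-x[...,0]*np.sin(q)+x[...,1]*np.cos(q)
m=(abs(P[...,2]-.045)<.012)&(g>100)&(abs(a)<.048)&(abs(b)<.048);A=P[m]
for _ in range(3):
    B=np.c_[A[:,:2]-[.531,-.183],np.ones(len(A))];co=np.linalg.lstsq(B,A[:,2],rcond=None)[0];r=A[:,2]-B@co;A=A[abs(r)<2.5*r.std()]
print(co,len(A))
im=c['color'];cv2.imwrite("pics/fin2.png",np.hstack([cv2.resize(im[v-60:v+60,u-60:u+60],(400,400),interpolation=cv2.INTER_CUBIC) for u,v in((385,200),(250,270))]))
```

```text
[-0.00103527  0.00452377  0.04428949] 1137
```

View pics/fin2.png

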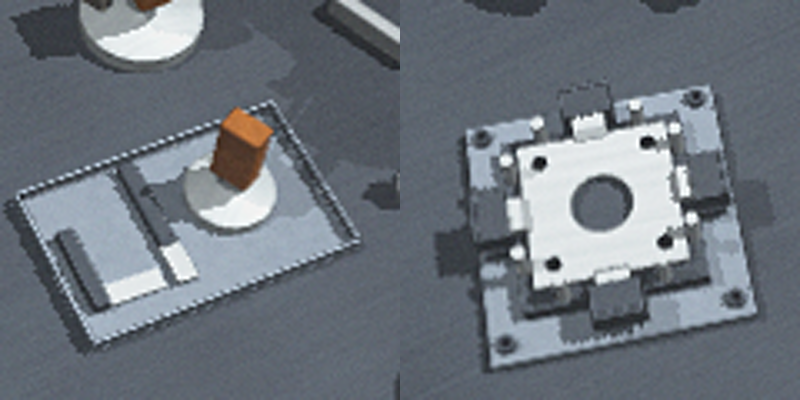

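All four latch noses appear over the blank's edges. I'll check the 0.0045 slope against the fixed base plate, in case it is a calibration bias.

Run:
```python
from h import *
for n in("scene","wrist"):
    c=grab(n);P=cloud(c);g=c['color'].min(-1)
    x=P[...,:2]-[.531,-.183];q=np.deg2rad(-15);a=x[...,0]*np.cos(q)+x[...,1]*np.sin(q);b=-x[...,0]*np.sin(q)+x[...,1]*np.cos(q)
    for nm,m in(("blank",(abs(P[...,2]-.045)<.006)&(g>100)&(abs(a)<.046)&(abs(b)<.046)&(np.hypot(a,b)>.03)),("base",(abs(P[...,2]-.015)<.005)&(abs(a)<.093)&(abs(b)<.093)&(np.maximum(abs(a),abs(b))>.075)),("bench",(abs(P[...,2])<.006)&(abs(a)<.2)&(abs(b)<.2)&(np.maximum(abs(a),abs(b))>.1))):
        A=P[m]
        if len(A)<100: continue
        for _ in range(4):
            B=np.c_[A[:,:2]-[.531,-.183],np.ones(len(A))];co=np.linalg.lstsq(B,A[:,2],rcond=None)[0];r=A[:,2]-B@co;A=A[abs(r)<2*r.std()]
        print(n,nm,co.round(4),len(A))
```

```text
scene blank [-0.0017  0.0001  0.0443] 726
scene base [ 0.0011 -0.003   0.0156] 1088
scene bench [0.0018 0.0002 0.0006] 15940
wrist blank [-0.0013  0.0017  0.0431] 1350
wrist base [0.0001 0.0005 0.0144] 2019
wrist bench [-0.0002  0.0012 -0.0007] 20944
```

The blank is level within noise and sits about 1.5 mm above its bottomed height, so it is latched. Handing in.

```bash
python3 -c "
from rig import hand_in;print(hand_in())"
```

```text
the job is handed in; nothing more can be done
None
```

The job is done and handed in: the blank was pressed about 19 mm onto its pads, held at about 25 N for 0.9 s, and stayed down level about 1.5 mm above them, as when all four latches hold; the hand press is back upright in its tray spot, with the try square and chisel undisturbed as far as the final picture shows.

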